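Clear the carver's bench

ROBOT

A 6-joint arm with a two-finger parallel gripper is mounted at the origin on the work surface. World frame = base frame: x ahead of the robot, y to its left, z up, the work surface at z = 0. Lengths are in mm, angles in rad, forces in N, time in s.
With the tool pointing down it reaches from about 300 to 775 mm from the base axis. Payload 14.6 kg.
Tool frame: the origin (TCP) lies midway between the tips of the shut fingers; the grasp point (between the pads) lies 19 mm behind it (manip.grasp_offset is the distance from the TCP to the grasp point, in mm); z points along the fingers, y is the line along which they close (so a half turn about z gives the same grasp; the last joint's range is limited). The gripper opens to 94 mm and grips with 3 to 60 N. Pads are 16 mm wide; open, the fingers measure 119 mm over their backs; the gripper's body (75 mm by 177 mm) begins 78 mm behind the grasp point.
Start: joints at [-1.311, 0.3, 1.521, -0, 1.321, -0.067], TCP at [176.551, -520.883, 205.446] pointing down, gripper open.
Joint ranges: [-3.03, 3.03], [-0.79, 2.21], [0.23, 2.52], [-1.04, 4.18], [0, 3.07], [-2.55, 2.55]. Speed limits (rad/s): [2.22, 2.22, 2.57, 3.14, 3.14, 3.14].

INTERFACE

Orientations are given as [roll, pitch, yaw] about the fixed x, y, z axes, in that order (R = Rz(yaw) Ry(pitch) Rx(roll)).
In Python, from cell import manip, viewer gives the robot as it stands. The module is installed in compiled form; this text tells all that it offers.
- The arm moves only by the tool move_arm, never from a script. Its argument "moves" is a list of rows, each a list of 4 numbers: the shift along the tool's x, y, z in m, then the turn about the tool's z in rad. A call has 1 to 12 rows; each row is the pose to reach, as a shift and turn from the pose commanded when the call began, along the tool's axes at that moment; what a row does not reach only later rows make up. A row lasts 1/10 s, in which the tool goes at most 50 mm and 8.59 degrees, less where a joint would pass 70% of its speed; a pose out of reach is approached as far as the arm can. A call with a gripper value outside its range is refused whole. "jaw" is the finger opening in m, from 0 to 0.094, set as the call begins (left out, the last holds). The fingers move at their own pace and stop on an object; "squeeze" is the grip in N (left out, the last holds). Time passes only in rows, so rows that repeat a pose let the fingers close. It gives the time, the measured TCP pose, the force, the opening and the grip force at its end, in the units of the state.
- manip.read_state(): the state, without advancing time (a new reading comes with each control period).
- viewer.camera(name): name is "side" or "top"; returns a dict with "frame" (480x640x3 uint8, blue, green, red), "z_map" (480x640 float32, mm along the optical axis (not along the pixel's ray), 0 where there is no reading), "fx", "fy", "cx", "cy" (pixels), "D" ([k1, k2, p1, p2, k3] as OpenCV has them; the pictures are not rectified), "origin" and "orientation" of the camera in the world. Camera axes: x right, y down, z forward; pixel columns grow to the right and rows downward; lengths in mm; the calibration is good to about 2 mm. A picture is of the moment at which its call begins.
- manip.sign_off(): hands the job in; it is judged then, once.
The state is a dict: "clock": time; "joints": joint angles; "qd": joint speeds; "effort": joint torques, N m; "eef_pos": TCP position; "eef_rot": TCP orientation; "wrist_force": force on the tool from outside, world axes, zero at the start; "moment": the same for the moment, N m; "finger_gap": finger opening in mm; "finger_force": force on a finger pad.
Only numpy, scipy, OpenCV 4.12 (cv2) and the standard library are available. Lean on these libraries where they do the work, as an engineer would, in place of code of your own. Each camera call takes 0.05 s, during which the arm holds its last target. There are 200 camera calls.

TASK

Clear the carving bench for the next piece: pull the chip hopper's slide gate fully out by its knob, put every offcut into the hopper, and only then push the gate fully home again. Stack all the flat panels lying flat on the dark base block as one pile, square with the block and centred on it. Leave the mallet, the gouge and the little figure where they are.

Things in the scene. Friction and masses are not known exactly. Their poses are not given: they have to be found in the camera images.
- hopper: Fixed plywood chip hopper, an open-topped box 130 (x) x 180 (y) x 180 mm high with a steel rim. Origin: centre of its underside on the bench. Inside it measures 110 x 160 mm, floor 10 mm thick; the mouth through the rim is 100 (x) x 150 (y) mm. An extraction hose leaves its far (+x) side.
- hopper_mouth (a point): Centre of the hopper's mouth, level with the top of the rim (180 mm above the bench); axes as the hopper's.
- gate (a joint): Slide gate of the hopper: a flat aluminium plate 14 mm below the rim's top that shuts the mouth. 0 m = home (mouth shut); 0.10 m = pulled fully out (mouth clear). It slides towards the hopper's -x side. A spring detent must be overcome (about 10 N): released before half way it springs back, past half way it snaps to the other end, and it stays at either end.
- gate_knob (a point): Grip point at the middle of the gate's knob, 163 mm above the bench, moving with the gate: a black spool lying along the hopper's x axis, neck 28 mm in diameter and 38 mm long, with an end flange 42 mm in diameter and 10 mm thick on its -x end. At home the point lies 28 mm in front of the hopper's front (-x) face. The neck can be pinched from above, fingers on its two y sides.
- base_block: Fixed dark hardwood block on which the pile is built, 108 (x) x 68 (y) x 24 mm high. Origin: centre of its underside on the bench.
- panel0: Loose flat hardwood panel, 100 (x) x 60 (y) x 20 mm thick, a fine dark border line on top, about 80 g; may be absent. Origin: centre of its underside, z up through its top.
- panel1: Loose flat hardwood panel, 100 (x) x 60 (y) x 20 mm thick, a fine dark border line on top, about 80 g; may be absent. Origin: centre of its underside, z up through its top.
- panel2: Loose flat hardwood panel, 100 (x) x 60 (y) x 20 mm thick, a fine dark border line on top, about 80 g; may be absent. Origin: centre of its underside, z up through its top.
- offcut0: Loose chunky split offcut of pale wood with a strip of bark on one side, 80 (x, along the grain) x 34 (y) x about 26 mm high (18 mm at the thin +x end), about 50 g; may be absent. Origin: centre of its underside.
- offcut1: Loose chunky split offcut of pale wood with a strip of bark on one side, 74 (x, along the grain) x 34 (y) x about 26 mm high (18 mm at the thin +x end), about 50 g; may be absent. Origin: centre of its underside.
- offcut2: Loose chunky split offcut of pale wood with a strip of bark on one side, 84 (x, along the grain) x 34 (y) x about 26 mm high (18 mm at the thin +x end), about 50 g; may be absent. Origin: centre of its underside.
- offcut3: Loose chunky split offcut of pale wood with a strip of bark on one side, 70 (x, along the grain) x 34 (y) x about 26 mm high (18 mm at the thin +x end), about 50 g; may be absent. Origin: centre of its underside.
- mallet: Bystander: round carver's mallet lying on the bench, 260 mm long along its x, head 68 mm in diameter. Origin: underside, where head and handle meet, about.
- gouge: Bystander: carving gouge lying on the bench, 260 mm long along its x, handle to -x, 28 mm thick. Origin: middle of its length, on the bench.
- figure: Bystander: small carved wooden figure standing upright, 64 mm in diameter, 112 mm high. Origin: centre of its underside.

How it is judged:
By the outcome, as a careful person would: the job done as asked, in the order asked, and still so for the second after the job is handed in, with the robot touching nothing.
Of panel0, panel1, panel2 only 2 to 3 are there at a start; the rules pass over those that are not, and their reading is None.
Of offcut0, offcut1, offcut2, offcut3 only 2 to 4 are there at a start; the rules pass over those that are not, and their reading is None.
At some moment in a run one of offcut0, offcut1, offcut2, offcut3 may be knocked a few centimetres aside while the robot is not near it.
Once in a run the grip may slacken for a moment while it holds something.
It also fails if it takes over 210 s, if anything falls off the work surface, if the arm or the gripper's body presses on something with over 40 N, if the wrist force passes 120 N, or if a joint passes its speed limit or range.

## Working session

There is one attempt and no reset: what is moved stays moved. The work goes in short steps, Python scripts to look and compute and a tool call to move; the robot and the scene stay as the last step left them, time stands still between calls to the robot, and variables do not carry over. Pictures are saved under pics/ and viewed, at most 14 in all, crops included, and the job is handed in when it is done.

Besides the shell and the picture viewer there is one more tool, called in YAML: its name, and indented under it one key for each argument. move_arm: Moves the arm, as the interface text tells. Its arguments: {"type":"object","properties":{"moves":{"type":"array"},"jaw":{"type":"number"},"squeeze":{"type":"number"}},"required":["moves"]}

```bash
mkdir -p pics
cat > h.py <<'E'
import numpy as np, cv2
from scipy.spatial.transform import Rotation as R
from cell import manip, viewer
def cam(n):
    c=viewer.camera(n); c['K']=np.array([[c['fx'],0,c['cx']],[0,c['fy'],c['cy']],[0,0,1]],float)
    o=np.array(c['orientation'],float)
    c['R']=o if o.shape==(3,3) else R.from_euler('xyz',o).as_matrix()
    c['D']=np.array(c['D'],float); c['o']=np.array(c['origin'],float); return c
def rays(c,px):
    u=cv2.undistortPoints(np.array(px,float).reshape(-1,1,2),c['K'],c['D']).reshape(-1,2)
    return np.c_[u,np.ones(len(u))]@c['R'].T
def onplane(c,px,z):
    d=rays(c,px); return c['o']+d*((z-c['o'][2])/d[:,2])[:,None]
def cloud(c):
    h,w=c['z_map'].shape; px=np.stack(np.meshgrid(np.arange(w),np.arange(h)),-1).reshape(-1,2)
    return (c['o']+rays(c,px)*c['z_map'].reshape(-1,1)).reshape(h,w,3)
E
python3 - <<'E'
from h import *
for n in('top','side'):
    c=cam(n); cv2.imwrite(f'pics/{n}0.png',c['frame']); print(n,c['o'],c['orientation'],c['fx'],c['D'])
print(manip.read_state(),manip.grasp_offset)
E
```

```text
top [ 574.07247063   23.32708624 1281.9566898 ] [-3.11722713  0.00872516 -1.55398836] 580.5981894947819 [-0.14838866  0.          0.          0.          0.        ]
side [233.20590753 854.5498413  839.27980331] [-2.21716982  0.00514866 -2.73479973] 551.9103824846818 [-0.12239231  0.          0.          0.          0.        ]
{'clock': 0.1, 'joints': array([-1.31059280e+00,  3.00420945e-01,  1.52151409e+00, -4.55606450e-06,
        1.32070126e+00, -6.65846375e-02]), 'qd': array([-0.00038355, -0.00156973, -0.00100231,  0.00025303,  0.0003701 ,
        0.0004076 ]), 'effort': array([ 7.13068366e-04, -5.32645297e+01, -3.53278971e+01,  7.09955301e-02,
        2.35056173e-02, -5.92326342e-05]), 'eef_pos': array([ 176.49515237, -520.66443247,  204.94218037]), 'eef_rot': array([-3.14055103e+00, -6.50358165e-05,  3.26789258e-01]), 'wrist_force': array([ 0.99758398, -0.45632603, -0.58744518]), 'moment': array([ 0.03873494, -0.02426888, -0.03076814]), 'finger_force': 0.0, 'finger_gap': 94.2157184679117} 18.8
```

View pics/top0.png

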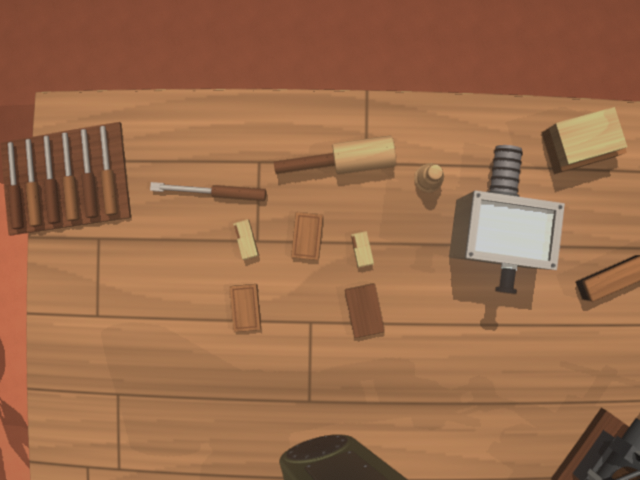

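View pics/side0.png

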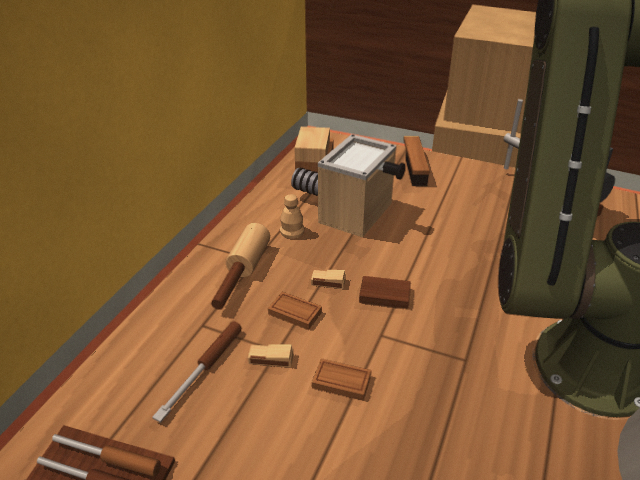

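The top view shows panels at about (307,237) and (246,308), the base block at (365,311), and offcuts at (245,240) and (362,250). The hopper is at (515,230) with its knob at (507,280). The side view agrees, so there are 2 panels and 2 offcuts.

```bash
cat >> h.py <<'E'
def blobs(c,zlo,zhi,amin=150):
    P=cloud(c); m=((P[...,2]>zlo)&(P[...,2]<zhi)&(c['z_map']>0)).astype(np.uint8)
    n,l,s,ce=cv2.connectedComponentsWithStats(m)
    for i in range(1,n):
        if s[i,4]<amin: continue
        q=P[l==i]; zt=np.median(q[:,2])
        ct=max(cv2.findContours((l==i).astype(np.uint8),0,2)[0],key=len).reshape(-1,2)
        w=onplane(c,ct,zt)[:,:2].astype(np.float32)
        r=cv2.minAreaRect(w); b=cv2.boxPoints(r); e=[b[1]-b[0],b[2]-b[1]]; e=max(e,key=np.linalg.norm)
        print(np.round(ce[i]),'z',q[:,2].min().round(1),zt.round(1),q[:,2].max().round(1),'ctr',np.round(r[0],1),'size',np.round(r[1],1),'longaxis deg',np.degrees(np.arctan2(e[1],e[0])).round(1)%180)
E
python3 - <<'E'
from h import *
c=cam('top'); P=cloud(c)
for u,v in [(300,300),(450,350),(200,300)]: print(P[v,u])
print('low');blobs(c,9,60)
print('high');blobs(c,150,200,60)
print('rim');blobs(c,174,200,60)
for u,v in [(307,237),(246,308),(365,311),(362,250),(508,285),(508,270)]: print(u,v,P[v,u].round(1))
E
```

```text
[477.68798335 110.71112526   2.06153066]
[ 371.16023523 -223.90981873   -1.86548961]
[472.53700708 334.82742647  -1.41804013]
low
[ 64. 179.] z 9.0 16.3 51.9 ctr [741.6 659.8] size [221.5 304. ] longaxis deg 98.4
[571. 154.] z 9.0 46.8 59.9 ctr [ 835.1 -510.6] size [100.9 180.5] longaxis deg 105.8
[362. 141.] z 38.2 54.7 60.0 ctr [820.3 -19.2] size [ 11.9 125.1] longaxis deg 99.4
[326. 164.] z 22.6 47.0 59.9 ctr [778.2  38.3] size [ 49.7 261.7] longaxis deg 90.8
[424. 181.] z 9.3 45.7 60.0 ctr [ 745.8 -161.5] size [60.6 60.9] longaxis deg 118.8
[217. 191.] z 9.4 23.6 35.0 ctr [715.1 318.5] size [259.1  27.8] longaxis deg 86.0
[455. 227.] z 9.2 34.9 59.7 ctr [ 643.2 -223.8] size [ 11.4 131.7] longaxis deg 173.6
[307. 235.] z 9.4 20.5 28.0 ctr [619.9  97.2] size [60.3 99.7] longaxis deg 175.2
[245. 239.] z 9.0 22.6 35.0 ctr [609.3 231. ] size [84.3 37.1] longaxis deg 16.7
[362. 249.] z 9.9 22.5 31.9 ctr [592.6 -23.5] size [73.6 35.3] longaxis deg 13.5
[610. 279.] z 9.0 52.3 59.9 ctr [ 534.8 -571.4] size [ 56.7 159.2] longaxis deg 112.0
[364. 310.] z 12.9 24.2 31.8 ctr [459.8 -30.8] siz
[... 386 characters left out ...]
627. 459.] z 150.1 180.3 199.0 ctr [ 178.7 -557.9] size [81.1 58.5] longaxis deg 0.1
rim
[515. 230.] z 174.0 179.7 188.3 ctr [ 631.2 -312.6] size [182.1 131.1] longaxis deg 83.5
[508. 283.] z 174.0 177.1 187.1 ctr [ 533.9 -299. ] size [48.1 33.6] longaxis deg 0.5
[319. 440.] z 174.3 190.1 199.7 ctr [222.8  61.3] size [ 12.9 129.7] longaxis deg 104.7
[630. 454.] z 174.1 193.4 199.0 ctr [ 189.5 -564.3] size [56.9 30.6] longaxis deg 56.2
[627. 473.] z 174.1 181.4 193.4 ctr [ 149.2 -558.5] size [10.3 43.2] longaxis deg 108.5
307 237 [616.5  96.9  15.4]
246 308 [459.2 227.3  20.5]
365 311 [457.8 -32.1  21.7]
362 250 [590.  -23.4  20.8]
508 285 [ 525.3 -299.6  178.3]
508 270 [ 554.1 -300.1  175.2]
```

```bash
cat >> h.py <<'E'
def to(x,y,z,yawdeg):
    s=manip.read_state(); p=np.array(s['eef_pos']); M=R.from_euler('xyz',s['eef_rot']).as_matrix()
    yaw=s['eef_rot'][2]; d=M.T@(np.array([x,y,z])-p)/1000
    t=-((np.radians(yawdeg)-yaw+np.pi/2)%np.pi-np.pi/2)
    print('shift',d.round(4),'turn',round(t,4),'at',p.round(1),'yaw',np.degrees(yaw).round(2),'q6',s['joints'][5].round(2),'t',s['clock'],'gap',s['finger_gap'])
E
python3 -c "
from h import *
to(538.6,-302.1,210,-6.5)"
```

```text
shift [ 0.4131 -0.0908 -0.0049] turn 0.4403 at [ 176.5 -520.7  205. ] yaw 18.73 q6 -0.07 t 0.15 gap 93.9998167644934
```

move_arm:
  moves:
    - [0.413,-0.091,-0.005,0.44]
    - [0.413,-0.091,-0.005,0.44]
    - [0.413,-0.091,-0.005,0.44]
    - [0.413,-0.091,-0.005,0.44]
    - [0.413,-0.091,-0.005,0.44]
    - [0.413,-0.091,-0.005,0.44]
    - [0.413,-0.091,-0.005,0.44]
    - [0.413,-0.091,-0.005,0.44]
    - [0.413,-0.091,-0.005,0.44]
    - [0.413,-0.091,-0.005,0.44]
    - [0.413,-0.091,-0.005,0.44]
    - [0.413,-0.091,-0.005,0.44]
  jaw: 0.094
  squeeze: 30

```text
clock: 1.35
eef_pos: [537.7, -302.7, 210.3]
eef_rot: [-3.142, 0.0, -0.114]
wrist_force: [-0.6, -0.2, 0.3]
finger_gap: 93.7
finger_force: 0.0
```

```bash
python3 -c "
from h import *
to(538.6,-302.1,145,-6.5)"
```

```text
shift [ 0.0008 -0.0007  0.0653] turn -0.0006 at [ 537.7 -302.7  210.3] yaw -6.53 q6 1.11 t 1.35 gap 93.7445464530821
```

Descend, then close gently.

move_arm:
  moves:
    - [0.001,0,0.03,0]
    - [0.001,0,0.05,0]
    - [0.001,0,0.065,0]
    - [0.001,0,0.065,0]
    - [0.001,0,0.065,0]

```text
clock: 1.85
eef_pos: [539.4, -302.8, 146.3]
eef_rot: [3.141, -0.001, -0.114]
wrist_force: [1.0, 1.0, 0.2]
finger_gap: 93.7
finger_force: 0.0
```

move_arm:
  moves:
    - [0,0,0,0]
    - [0,0,0,0]
    - [0,0,0,0]
    - [0,0,0,0]
    - [0,0,0,0]
    - [0,0,0,0]
  jaw: 0.015
  squeeze: 40

```text
clock: 2.45
eef_pos: [539.5, -302.2, 145.5]
eef_rot: [-3.142, -0.0, -0.113]
wrist_force: [-0.3, -0.3, -0.6]
finger_gap: 49.2
finger_force: 0.0
```

move_arm:
  moves:
    - [0,0,0,0]
    - [0,0,0,0]
    - [0,0,0,0]
    - [0,0,0,0]
    - [0,0,0,0]

```text
clock: 2.95
eef_pos: [539.2, -304.5, 145.5]
eef_rot: [3.138, -0.001, -0.114]
wrist_force: [0.3, -14.8, -4.0]
finger_gap: 27.4
finger_force: 40.0
```

move_arm:
  moves:
    - [-0.012,0.002,0,0]
    - [-0.025,0.002,0,0]
    - [-0.04,0.002,0,0]
    - [-0.055,0.002,0,0]
    - [-0.07,0.002,0,0]
    - [-0.085,0.002,0,0]
    - [-0.095,0.002,0,0]
    - [-0.1,0.002,0,0]
    - [-0.102,0.002,0,0]
    - [-0.102,0.002,0,0]

```text
clock: 3.95
eef_pos: [439.7, -292.9, 145.4]
eef_rot: [3.141, -0.005, -0.113]
wrist_force: [16.6, -4.1, -9.6]
finger_gap: 27.0
finger_force: 40.0
```

move_arm:
  moves:
    - [0.002,0,0,0]
    - [0.002,0,0,0]
    - [0.002,0,0,0]
    - [0.002,0,0,0]
    - [0.002,0,-0.02,0]
    - [0.002,0,-0.065,0]
    - [0.002,0,-0.11,0]
    - [0.002,0,-0.11,0]
  jaw: 0.07

```text
clock: 4.75
eef_pos: [441.2, -294.0, 261.5]
eef_rot: [3.137, -0.008, -0.113]
wrist_force: [-0.0, 0.8, 0.1]
finger_gap: 70.1
finger_force: 0.0
```

Run:
```python
from h import *
c=cam('top'); blobs(c,9,60); print('rim');blobs(c,170,188,60)
P=cloud(c); print(P[230,515]); to(592.6,-23.5,150,13.5)
cv2.imwrite('pics/top1.png',c['frame'])
```

```text
[ 64. 179.] z 9.0 16.2 50.0 ctr [741.4 659.7] size [221.7 304.1] longaxis deg 98.5
[571. 154.] z 9.1 46.5 59.9 ctr [ 836. -511.] size [101.6 179.1] longaxis deg 106.3
[362. 141.] z 39.6 54.7 60.0 ctr [820.6 -19.2] size [ 12.1 127.8] longaxis deg 99.8
[326. 164.] z 26.1 47.2 59.9 ctr [777.1  38.2] size [ 47.5 261.6] longaxis deg 90.8
[425. 181.] z 9.5 46.0 59.8 ctr [ 747.2 -162.6] size [60.7 64.2] longaxis deg 131.9
[217. 191.] z 9.5 23.2 35.3 ctr [715.2 318.6] size [259.1  27.8] longaxis deg 86.0
[455. 228.] z 9.2 35.7 59.9 ctr [ 643.  -223.5] size [ 11.4 131.9] longaxis deg 173.4
[508. 230.] z 9.0 11.8 59.9 ctr [ 638.  -343.8] size [134.3 101.9] longaxis deg 82.9
[307. 235.] z 9.0 20.5 29.9 ctr [619.9  97.2] size [60.3 99.7] longaxis deg 175.2
[245. 239.] z 9.2 22.5 33.9 ctr [609.3 230.9] size [84.4 37.3] longaxis deg 16.7
[362. 249.] z 9.2 22.2 32.4 ctr [592.6 -23.6] size [73.7 35.1] longaxis deg 13.4
[610. 279.] z 9.3 52.3 59.8 ctr [ 535.2 -571.6] size [ 57.2 158.6] longaxis deg 112.0
[364. 310.] z 9.4 24.1 32.7 ctr [459.8 -30.8] size [109.4  67.9] longaxis deg 12.7
[245. 307.] z 9.5 20.4 28.7 ctr [460.2 230.5] size [101.   62.5] longaxis deg 6.6
[591. 446.] z 9.4 30.0 60.0 ctr [ 143.6 -547.8] size [ 71.1 199.5] longaxis deg 140.6
[345. 471.] z 9.0 13.9 53.0 ctr [102.5   3.8] size [ 44.3 180. ] longaxis deg 91.0
rim
[515. 230.] z 170.1 179.7 187.0 ctr [ 630.8 -311.8] size [183.4 132.3] longaxis deg 83.6
[624. 449.] z 170.2 180.0 187.8 ctr [ 197.4 -551.8] size [13.5 30.1] longaxis deg 148.9
[625. 473.] z 170.2 178.8 187.9 ctr [ 147.9 -560.4] size [13.1 49.9] longaxis deg 113.6
[ 640.44440576 -366.05005123    1.24877994]
shift [ 0.1201 -0.2857  0.1078] turn -0.3489 at [ 440.5 -293.5  258.1] yaw -6.49 q6 1.03 t 4.8 gap 70.08303759062879
```

View pics/top1.png

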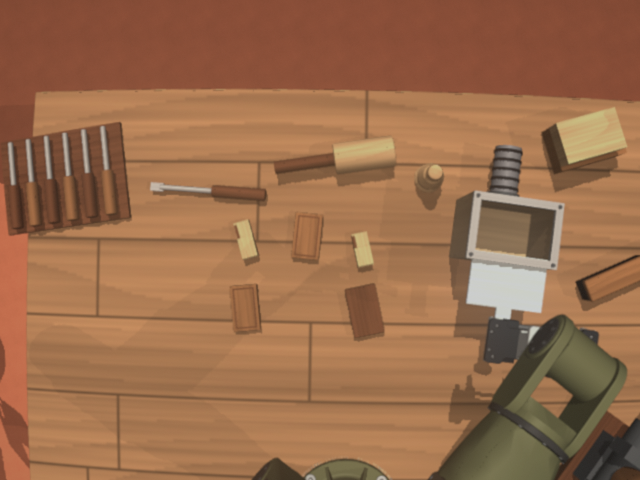

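The gate is out: the hopper interior shows around (515,230), and the plate at (505,285). The offcuts have not moved.

move_arm:
  moves:
    - [0.12,-0.286,0.0,-0.349]
    - [0.12,-0.286,0.0,-0.349]
    - [0.12,-0.286,0.108,-0.349]
    - [0.12,-0.286,0.108,-0.349]
    - [0.12,-0.286,0.108,-0.349]
    - [0.12,-0.286,0.108,-0.349]
    - [0.12,-0.286,0.108,-0.349]
    - [0.12,-0.286,0.108,-0.349]
    - [0.12,-0.286,0.108,-0.349]

```text
clock: 5.7
eef_pos: [590.8, -22.1, 146.0]
eef_rot: [-3.141, 0.002, 0.237]
wrist_force: [-0.3, -0.3, -0.7]
finger_gap: 70.2
finger_force: 0.0
```

```bash
python3 -c "
from h import *
to(592.6,-23.5,5,13.5)"
```

```text
shift [0.0018 0.0019 0.141 ] turn 0.0013 at [590.8 -22.1 146. ] yaw 13.57 q6 1.23 t 5.7 gap 70.20668727101717
```

move_arm:
  moves:
    - [0.001,0.001,0.045,0]
    - [0.001,0.001,0.09,0]
    - [0.001,0.001,0.12,0]
    - [0.001,0.001,0.135,0]
    - [0.001,0.001,0.143,0]
    - [0.001,0.001,0.143,0]
    - [0.001,0.001,0.143,0]

```text
clock: 6.4
eef_pos: [593.5, -23.4, 6.1]
eef_rot: [3.141, -0.002, 0.236]
wrist_force: [-0.2, -0.3, 0.4]
finger_gap: 69.8
finger_force: 0.0
```

move_arm:
  moves:
    - [0,0,0,0]
    - [0,0,0,0]
    - [0,0,0,0]
    - [0,0,0,0]
    - [0,0,0,0]
    - [0,0,0,0]
    - [0,0,0,0]
    - [0,0,0,0]
  jaw: 0.015
  squeeze: 25

```text
clock: 7.2
eef_pos: [592.7, -23.1, 4.6]
eef_rot: [3.141, -0.0, 0.236]
wrist_force: [-0.5, -0.2, 1.8]
finger_gap: 33.5
finger_force: 25.0
```

move_arm:
  moves:
    - [0,0,-0.04,0]
    - [0,0,-0.09,0]
    - [0,0,-0.14,0]
    - [0,0,-0.19,0]
    - [0,0,-0.23,0]
    - [0,0,-0.25,0]
    - [0,0,-0.25,0]
    - [0,0,-0.25,0]

```text
clock: 8.0
eef_pos: [592.3, -23.0, 253.1]
eef_rot: [-3.141, 0.001, 0.236]
wrist_force: [-0.0, -0.5, -0.8]
finger_gap: 33.8
finger_force: 25.0
```

```bash
python3 -c "
from h import *
to(631,-312.3,255,83.5)"
```

```text
shift [-0.03    0.2903 -0.002 ] turn -1.2215 at [592.3 -23.  253.1] yaw 13.51 q6 1.23 t 8.0 gap 33.84034861352151
```

move_arm:
  moves:
    - [-0.03,0.29,-0.002,-1.222]
    - [-0.03,0.29,-0.002,-1.222]
    - [-0.03,0.29,-0.002,-1.222]
    - [-0.03,0.29,-0.002,-1.222]
    - [-0.03,0.29,-0.002,-1.222]
    - [-0.03,0.29,-0.002,-1.222]
    - [-0.03,0.29,-0.002,-1.222]
    - [-0.03,0.29,-0.002,-1.222]
    - [-0.03,0.29,-0.002,-1.222]
    - [-0.03,0.29,-0.002,-1.222]
    - [-0.03,0.29,-0.002,-1.222]
    - [-0.03,0.29,-0.002,-1.222]

```text
clock: 9.2
eef_pos: [631.1, -311.9, 255.5]
eef_rot: [-3.14, -0.001, 1.457]
wrist_force: [0.1, 0.4, -0.4]
finger_gap: 33.8
finger_force: 25.0
```

```bash
python3 -c "
from h import *
to(631,-312.3,175,83.5)
c=cam('side');cv2.imwrite('pics/s1.png',c['frame'][80:330,180:560])"
```

```text
shift [-0.0004  0.      0.0805] turn -0.0006 at [ 631.1 -311.9  255.5] yaw 83.46 q6 -0.4 t 9.2 gap 33.816392114346385
```

View pics/s1.png

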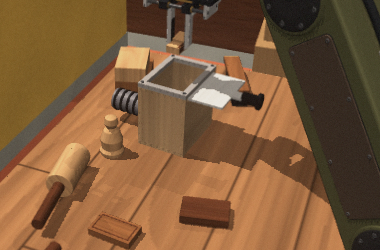

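The offcut is held above the open hopper at about (178,45) in the crop. I'll lower it and release.

move_arm:
  moves:
    - [0,0,0.04,0]
    - [0,0,0.07,0]
    - [0,0,0.085,0]
    - [0,0,0.085,0]
    - [0,0,0.085,0]

```text
clock: 9.75
eef_pos: [631.7, -312.3, 173.0]
eef_rot: [3.14, 0.001, 1.458]
wrist_force: [-0.4, -0.2, 0.3]
finger_gap: 33.9
finger_force: 25.0
```

move_arm:
  moves:
    - [0,0,0,0]
    - [0,0,0,0]
    - [0,0,0,0]
    - [0,0,0,0]
    - [0,0,-0.03,0]
    - [0,0,-0.08,0]
    - [0,0,-0.085,0]
    - [0,0,-0.085,0]
  jaw: 0.06

```text
clock: 10.55
eef_pos: [631.6, -312.2, 258.3]
eef_rot: [3.139, 0.001, 1.458]
wrist_force: [-0.5, 0.9, -0.7]
finger_gap: 59.9
finger_force: 0.0
```

```bash
python3 -c "
from h import *
to(500,150,255,16.7)"
```

```text
shift [ 0.4445 -0.1829  0.0021] turn 1.1663 at [ 631.6 -312.2  258.3] yaw 83.53 q6 -0.4 t 10.55 gap 59.89053351830922
```

move_arm:
  moves:
    - [0.34,-0.22,0.002,1.166]
    - [0.34,-0.22,0.002,1.166]
    - [0.34,-0.22,0.002,1.166]
    - [0.34,-0.22,0.002,1.166]
    - [0.34,-0.22,0.002,1.166]
    - [0.34,-0.22,0.002,1.166]
    - [0.34,-0.22,0.002,1.166]
    - [0.34,-0.22,0.002,1.166]
    - [0.34,-0.22,0.002,1.166]
    - [0.34,-0.22,0.002,1.166]
    - [0.34,-0.22,0.002,1.166]
    - [0.34,-0.22,0.002,1.166]
  jaw: 0.07

```text
clock: 11.75
eef_pos: [451.4, 49.5, 253.9]
eef_rot: [-3.141, 0.001, 0.291]
wrist_force: [-0.5, -0.6, 0.4]
finger_gap: 70.3
finger_force: 0.0
```

Run:
```python
from h import *
c=cam('top'); blobs(c,9,60); to(609.3,231,100,16.7)
cv2.imwrite('pics/top2.png',c['frame'])
```

```text
[ 64. 179.] z 9.0 16.2 50.0 ctr [741.4 659.6] size [221.8 304.2] longaxis deg 98.5
[571. 154.] z 9.2 46.4 59.9 ctr [ 836.9 -510.7] size [102.  178.1] longaxis deg 107.2
[361. 141.] z 41.8 55.0 60.0 ctr [819.9 -19.3] size [ 12.6 127.8] longaxis deg 99.4
[327. 164.] z 23.2 47.2 60.0 ctr [776.   38.2] size [ 45.4 261.7] longaxis deg 90.8
[425. 181.] z 9.8 46.3 60.0 ctr [ 747.1 -162.5] size [60.7 64.2] longaxis deg 131.9
[217. 191.] z 9.1 23.4 35.7 ctr [715.1 318.6] size [259.1  27.8] longaxis deg 86.0
[455. 228.] z 9.3 35.3 59.5 ctr [ 643.  -223.5] size [ 11.4 132. ] longaxis deg 173.4
[507. 231.] z 9.0 13.3 60.0 ctr [ 637.8 -343.3] size [133.6 102.3] longaxis deg 83.3
[307. 235.] z 10.3 20.4 28.1 ctr [619.8  97.2] size [60.4 99.8] longaxis deg 175.1
[245. 239.] z 9.2 22.8 32.3 ctr [609.3 231.1] size [84.1 37.1] longaxis deg 16.9
[610. 279.] z 9.3 52.5 60.0 ctr [ 534.9 -571.6] size [ 56.7 158.6] longaxis deg 112.0
[366. 300.] z 11.4 23.8 30.8 ctr [459.8 -30.8] size [109.  68.] longaxis deg 12.3
[245. 307.] z 9.1 20.6 28.6 ctr [460.2 230.6] size [101.1  62.2] longaxis deg 6.5
[591. 444.] z 9.1 29.3 60.0 ctr [ 142.8 -548.4] size [ 83.2 196.1] longaxis deg 145.6
[374. 473.] z 9.0 13.4 36.3 ctr [ 98.9 -64. ] size [34.7 49.3] longaxis deg 90.6
shift [ 0.2035 -0.1285  0.1538] turn -0.0004 at [451.4  49.6 254. ] yaw 16.68 q6 1.31 t 11.8 gap 70.02752580186045
```

View pics/top2.png

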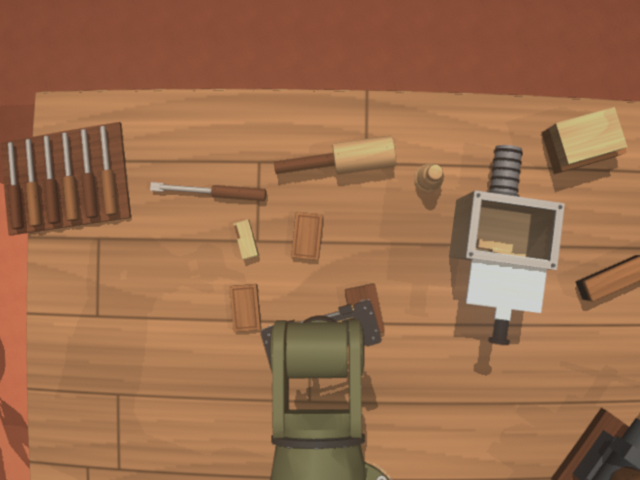

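The first offcut is in the hopper at about (495,247). Next is the second, unmoved at (245,240).

move_arm:
  moves:
    - [0.203,-0.128,0.1,0]
    - [0.203,-0.128,0.154,0]
    - [0.203,-0.128,0.154,0]
    - [0.203,-0.128,0.154,0]
    - [0.203,-0.128,0.154,0]
    - [0.203,-0.128,0.154,0]
    - [0.203,-0.128,0.154,0]
    - [0.203,-0.128,0.154,0]
    - [0.203,-0.128,0.154,0]
    - [0.203,-0.128,0.154,0]

```text
clock: 12.8
eef_pos: [608.9, 230.7, 101.9]
eef_rot: [-3.142, -0.002, 0.291]
wrist_force: [-0.8, 0.6, 0.4]
finger_gap: 70.1
finger_force: 0.0
```

```bash
python3 -c "
from h import *
to(609.3,231,5,16.7)"
```

```text
shift [ 0.0003 -0.0001  0.0969] turn -0.0006 at [608.9 230.7 101.9] yaw 16.66 q6 1.59 t 12.8 gap 70.0891603577537
```

move_arm:
  moves:
    - [0,0,0.04,0]
    - [0,0,0.07,0]
    - [0,0,0.088,0]
    - [0,0,0.096,0]
    - [0,0,0.096,0]
    - [0,0,0.096,0]

```text
clock: 13.4
eef_pos: [609.3, 231.6, 6.1]
eef_rot: [-3.142, -0.002, 0.292]
wrist_force: [-1.3, -0.5, 0.8]
finger_gap: 70.2
finger_force: 0.0
```

move_arm:
  moves:
    - [0,0,0,0]
    - [0,0,0,0]
    - [0,0,0,0]
    - [0,0,0,0]
    - [0,0,0,0]
    - [0,0,0,0]
    - [0,0,0,0]
    - [0,0,0,0]
  jaw: 0.015
  squeeze: 25

```text
clock: 14.2
eef_pos: [608.6, 231.6, 4.5]
eef_rot: [-3.142, -0.0, 0.292]
wrist_force: [-0.7, -0.8, 2.1]
finger_gap: 34.0
finger_force: 25.0
```

move_arm:
  moves:
    - [0,0,-0.04,0]
    - [0,0,-0.09,0]
    - [0,0,-0.14,0]
    - [0,0,-0.19,0]
    - [0,0,-0.23,0]
    - [0,0,-0.25,0]
    - [0,0,-0.25,0]
    - [0,0,-0.25,0]

```text
clock: 15.0
eef_pos: [608.3, 231.5, 253.1]
eef_rot: [-3.142, 0.001, 0.292]
wrist_force: [0.4, 0.2, -1.4]
finger_gap: 34.1
finger_force: 25.0
```

```bash
python3 -c "
from h import *
to(631,-312.3,255,83.5)"
```

```text
shift [-0.1347  0.5274 -0.0018] turn -1.1656 at [608.3 231.5 253.1] yaw 16.72 q6 1.59 t 15.0 gap 34.107770488722885
```

move_arm:
  moves:
    - [-0.135,0.527,-0.002,-1.166]
    - [-0.135,0.527,-0.002,-1.166]
    - [-0.135,0.527,-0.002,-1.166]
    - [-0.135,0.527,-0.002,-1.166]
    - [-0.135,0.527,-0.002,-1.166]
    - [-0.135,0.527,-0.002,-1.166]
    - [-0.135,0.527,-0.002,-1.166]
    - [-0.135,0.527,-0.002,-1.166]
    - [-0.135,0.527,-0.002,-1.166]
    - [-0.135,0.527,-0.002,-1.166]
    - [-0.135,0.527,-0.002,-1.166]
    - [-0.135,0.527,-0.002,-1.166]

```text
clock: 16.2
eef_pos: [629.3, -316.9, 252.5]
eef_rot: [-3.137, -0.001, 1.453]
wrist_force: [-0.9, 0.4, -1.2]
finger_gap: 33.8
finger_force: 25.0
```

move_arm:
  moves:
    - [0,0,0,0]
    - [0,0,0,0]
    - [0,0,0,0]

```text
clock: 16.5
eef_pos: [631.2, -310.2, 256.2]
eef_rot: [-3.141, -0.0, 1.46]
wrist_force: [-0.9, 0.6, -0.5]
finger_gap: 33.8
finger_force: 25.0
```

```bash
python3 -c "
from h import *
to(631,-312.3,175,83.5)"
```

```text
shift [-0.0021  0.0001  0.0812] turn 0.0023 at [ 631.2 -310.2  256.2] yaw 83.63 q6 -0.4 t 16.5 gap 33.77099305858594
```

move_arm:
  moves:
    - [0,0,0.04,0]
    - [0,0,0.07,0]
    - [0,0,0.083,0]
    - [0,0,0.083,0]
    - [0,0,0.083,0]

```text
clock: 17.0
eef_pos: [631.5, -311.7, 175.3]
eef_rot: [3.14, 0.001, 1.458]
wrist_force: [0.2, 0.4, -0.9]
finger_gap: 33.5
finger_force: 25.0
```

move_arm:
  moves:
    - [0,0,0,0]
    - [0,0,0,0]
    - [0,0,0,0]
    - [0,0,0,0]
    - [0,0,-0.03,0]
    - [0,0,-0.08,0]
    - [0,0,-0.085,0]
    - [0,0,-0.085,0]
  jaw: 0.06

```text
clock: 17.8
eef_pos: [631.2, -312.2, 260.3]
eef_rot: [3.139, 0.001, 1.458]
wrist_force: [-0.0, -0.3, -0.1]
finger_gap: 59.8
finger_force: 0.0
```

```bash
python3 -c "
from h import *
to(420,-291.5,240,-6.5)"
```

```text
shift [-0.0032 -0.2123  0.0196] turn -1.5704 at [ 631.2 -312.2  260.3] yaw 83.52 q6 -0.4 t 17.8 gap 59.835323890696394
```

move_arm:
  moves:
    - [-0.003,-0.192,0.0,1.57]
    - [-0.003,-0.192,0.0,1.57]
    - [-0.003,-0.192,0.0,1.57]
    - [-0.003,-0.192,0.0,1.57]
    - [-0.003,-0.192,0.0,1.57]
    - [-0.003,-0.192,0.0,1.57]
    - [-0.003,-0.192,0.0,1.57]
    - [-0.003,-0.192,0.0,1.57]
    - [-0.003,-0.192,0.0,1.57]
    - [-0.003,-0.192,0.0,1.57]
    - [-0.003,-0.192,0.0,1.57]
    - [-0.003,-0.192,0.0,1.57]
  jaw: 0.08

```text
clock: 19.0
eef_pos: [439.4, -293.0, 257.0]
eef_rot: [-3.14, 0.002, -0.113]
wrist_force: [0.2, -0.4, -0.1]
finger_gap: 80.0
finger_force: 0.0
```

Run:
```python
from h import *
to(439.5,-293,145,-6.5)
c=cam('top'); cv2.imwrite('pics/top3.png',cv2.resize(c['frame'][170:370,200:600],None,fx=2,fy=2)); blobs(c,9,45)
```

```text
shift [3.00e-04 1.00e-04 1.12e-01] turn 0.0001 at [ 439.4 -293.   257. ] yaw -6.5 q6 1.03 t 19.0 gap 80.01872890665166
[ 64. 179.] z 9.0 16.1 45.0 ctr [741.4 659.3] size [221.9 305. ] longaxis deg 98.5
[551. 151.] z 9.1 27.6 44.6 ctr [ 816.4 -441.7] size [101.5  25.2] longaxis deg 22.4
[304. 168.] z 28.7 41.8 45.0 ctr [765.3 103.8] size [ 12.1 128.7] longaxis deg 97.9
[217. 191.] z 10.3 23.3 35.3 ctr [715.2 318.6] size [259.1  27.8] longaxis deg 86.0
[454. 228.] z 9.2 26.4 44.8 ctr [ 642.4 -223.4] size [  7.6 130.1] longaxis deg 173.2
[505. 229.] z 9.0 25.7 45.0 ctr [ 636.6 -337.3] size [127.5  98.8] longaxis deg 83.2
[307. 235.] z 10.6 20.4 28.6 ctr [619.9  97.2] size [60.3 99.7] longaxis deg 175.3
[596. 279.] z 9.1 23.4 45.0 ctr [ 539.3 -583.8] size [ 51.5 164.1] longaxis deg 115.8
[364. 310.] z 9.7 24.2 32.9 ctr [459.8 -30.8] size [109.4  67.9] longaxis deg 12.7
[245. 307.] z 9.1 20.7 28.7 ctr [460.3 230.3] size [101.1  62.8] longaxis deg 6.4
[591. 445.] z 9.0 29.1 44.9 ctr [ 142.9 -547.6] size [ 74.8 199.9] longaxis deg 141.8
[345. 471.] z 9.1 13.8 44.7 ctr [103.6   2.7] size [ 46.6 182.2] longaxis deg 91.0
```

View pics/top3.png

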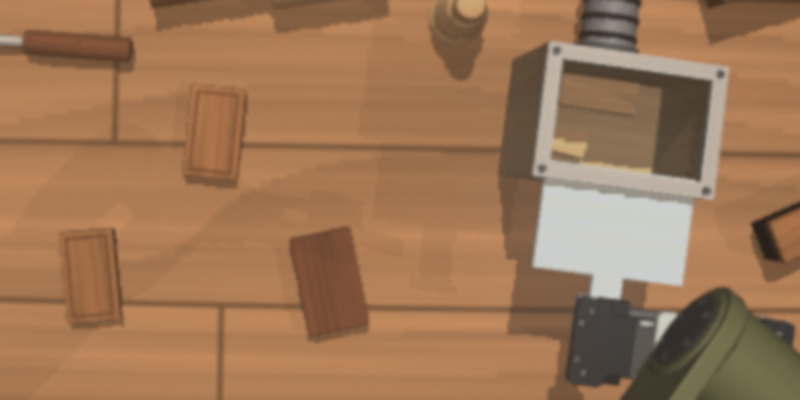

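Both offcuts are inside the hopper, near (600,95) and (570,148) in the crop, and none remain on the bench. Now I'll close the gate.

move_arm:
  moves:
    - [0,0,0.04,0]
    - [0,0,0.08,0]
    - [0,0,0.105,0]
    - [0,0,0.112,0]
    - [0,0,0.112,0]
    - [0,0,0.112,0]

```text
clock: 19.65
eef_pos: [440.2, -293.7, 147.7]
eef_rot: [3.141, -0.001, -0.111]
wrist_force: [0.3, -0.2, 0.1]
finger_gap: 79.8
finger_force: 0.0
```

move_arm:
  moves:
    - [0,0,0,0]
    - [0,0,0,0]
    - [0,0,0,0]
    - [0,0,0,0]
    - [0,0,0,0]
    - [0,0,0,0]
    - [0,0,0,0]
    - [0,0,0,0]
    - [0,0,0,0]
  jaw: 0.015
  squeeze: 40

```text
clock: 20.55
eef_pos: [439.8, -293.0, 146.4]
eef_rot: [-3.141, 0.0, -0.112]
wrist_force: [-0.4, 2.7, 1.9]
finger_gap: 27.0
finger_force: 40.0
```

move_arm:
  moves:
    - [0.012,0,0,0]
    - [0.025,0,0,0]
    - [0.04,0,0,0]
    - [0.055,0,0,0]
    - [0.07,0,0,0]
    - [0.085,0,0,0]
    - [0.095,0,0,0]
    - [0.1,0,0,0]
    - [0.102,0,0,0]
    - [0.102,0,0,0]

```text
clock: 21.55
eef_pos: [539.3, -304.6, 146.4]
eef_rot: [-3.141, 0.005, -0.112]
wrist_force: [-16.9, 4.0, 7.4]
finger_gap: 27.3
finger_force: 40.0
```

Home. I'll release and retreat up, then towards the panels.

move_arm:
  moves:
    - [-0.002,0,0,0]
    - [-0.002,0,0,0]
    - [-0.002,0,0,0]
    - [-0.002,0,0,0]
    - [-0.002,0,-0.02,0]
    - [-0.002,0,-0.065,0]
    - [-0.002,0,-0.1,0]
    - [-0.002,0,-0.1,0]
  jaw: 0.08

```text
clock: 22.35
eef_pos: [540.4, -305.3, 251.9]
eef_rot: [3.138, -0.008, -0.112]
wrist_force: [0.1, 0.5, 0.2]
finger_gap: 79.5
finger_force: 0.0
```

Run:
```python
from h import *
c=cam('top'); P=cloud(c)
print('gate z',np.median(P[215:245,495:535,2]))
# refine pose with colour edges: averaged depth blobs threshold top surface only
for k in range(3): 
    blobs(cam('top'),15,35,400)
to(619.9,97.2,120,-4.8)
```

```text
gate z 165.78657695294737
[217. 191.] z 15.0 23.8 34.9 ctr [715.2 318.7] size [258.6  27.7] longaxis deg 86.0
[307. 235.] z 15.2 20.4 28.4 ctr [619.9  97.3] size [60.  99.7] longaxis deg 175.2
[365. 310.] z 15.7 24.0 32.5 ctr [459.6 -30.8] size [108.6  68. ] longaxis deg 12.3
[244. 307.] z 15.1 20.5 27.6 ctr [460.  230.9] size [100.7  61.7] longaxis deg 6.4
[591. 442.] z 15.1 28.7 35.0 ctr [ 142.6 -549.4] size [ 79.4 195.7] longaxis deg 144.6
[108. 165.] z 15.0 31.0 35.0 ctr [755.8 543.5] size [215.7  35.4] longaxis deg 9.5
[ 89. 167.] z 15.0 29.3 35.0 ctr [747.9 592.2] size [212.2  52.1] longaxis deg 12.0
[218. 191.] z 15.0 23.7 34.2 ctr [715.1 318.5] size [259.   27.8] longaxis deg 86.0
[307. 235.] z 15.0 20.5 27.8 ctr [619.9  97.3] size [60.1 99.7] longaxis deg 175.3
[364. 310.] z 15.5 24.1 33.0 ctr [459.6 -30.8] size [108.6  68. ] longaxis deg 12.3
[244. 307.] z 15.1 20.8 28.4 ctr [460.1 230.9] size [100.8  61.4] longaxis deg 6.7
[592. 442.] z 15.1 28.7 35.0 ctr [ 142.3 -548.5] size [ 79.2 197.6] longaxis deg 144.0
[ 51. 173.] z 15.0 29.9 35.0 ctr [737.4 688.9] size [210.7 144.9] longaxis deg 9.0
[218. 191.] z 15.1 23.6 34.8 ctr [715.2 318.7] size [258.7  27.7] longaxis deg 86.0
[307. 235.] z 15.0 20.6 29.7 ctr [619.9  97.4] size [59.9 99.8] longaxis deg 175.1
[364. 310.] z 15.6 24.1 32.9 ctr [459.8 -30.8] size [109.  68.] longaxis deg 12.3
[244. 307.] z 15.1 20.5 27.7 ctr [460.1 231.2] size [101.2  61.3] longaxis deg 5.7
[592. 442.] z 15.0 28.6 34.9 ctr [ 142.8 -549.1] size [ 80.7 195.5] longaxis deg 144.8
shift [ 0.0359 -0.4079  0.1252] turn -0.0284 at [ 538.8 -304.3  244.9] yaw -6.43 q6 1.11 t 22.55 gap 80.29046973270444
```

move_arm:
  moves:
    - [0.036,-0.408,0.0,-0.028]
    - [0.036,-0.408,0.0,-0.028]
    - [0.036,-0.408,0.0,-0.028]
    - [0.036,-0.408,0.0,-0.028]
    - [0.036,-0.408,0.125,-0.028]
    - [0.036,-0.408,0.125,-0.028]
    - [0.036,-0.408,0.125,-0.028]
    - [0.036,-0.408,0.125,-0.028]
    - [0.036,-0.408,0.125,-0.028]
    - [0.036,-0.408,0.125,-0.028]
    - [0.036,-0.408,0.125,-0.028]
    - [0.036,-0.408,0.125,-0.028]
  jaw: 0.088

```text
clock: 23.75
eef_pos: [620.6, 95.9, 121.6]
eef_rot: [3.141, -0.0, -0.085]
wrist_force: [0.4, -0.3, 0.6]
finger_gap: 88.2
finger_force: 0.0
```

move_arm:
  moves:
    - [0,0,0,0]
    - [0,0,0,0]
    - [0,0,0,0]

```text
clock: 24.05
eef_pos: [620.7, 96.3, 121.9]
eef_rot: [-3.141, -0.001, -0.085]
wrist_force: [0.1, 0.6, -0.3]
finger_gap: 87.9
finger_force: 0.0
```

```bash
python3 -c "
from h import *
to(619.9,97.3,4,-4.8)"
```

```text
shift [-0.001  -0.0009  0.1179] turn -0.0014 at [620.7  96.3 121.9] yaw -4.88 q6 1.75 t 24.05 gap 87.85100153632794
```

move_arm:
  moves:
    - [-0.001,-0.001,0.045,-0.001]
    - [-0.001,-0.001,0.08,-0.001]
    - [-0.001,-0.001,0.105,-0.001]
    - [-0.001,-0.001,0.117,-0.001]
    - [-0.001,-0.001,0.117,-0.001]
    - [-0.001,-0.001,0.117,-0.001]
    - [-0.001,-0.001,0.117,-0.001]

```text
clock: 24.75
eef_pos: [620.6, 98.0, 6.2]
eef_rot: [-3.141, -0.002, -0.083]
wrist_force: [-0.2, 0.1, -0.1]
finger_gap: 88.3
finger_force: 0.0
```

move_arm:
  moves:
    - [0,0,0,0]
    - [0,0,0,0]
    - [0,0,0,0]
    - [0,0,0,0]
    - [0,0,0,0]
    - [0,0,0,0]
    - [0,0,0,0]
  jaw: 0.04
  squeeze: 30

```text
clock: 25.45
eef_pos: [619.7, 98.0, 4.6]
eef_rot: [3.142, -0.0, -0.083]
wrist_force: [-0.5, -1.1, 4.4]
finger_gap: 59.8
finger_force: 30.0
```

move_arm:
  moves:
    - [0,0,-0.03,0]
    - [0,0,-0.06,0]
    - [0,0,-0.09,0]
    - [0,0,-0.1,0]
    - [0,0,-0.1,0]

```text
clock: 25.95
eef_pos: [620.1, 98.1, 105.2]
eef_rot: [-3.141, -0.002, -0.083]
wrist_force: [-0.1, -1.0, -0.4]
finger_gap: 59.9
finger_force: 30.0
```

```bash
python3 -c "
from h import *
to(459.7,-30.8,105,12.4)"
```

```text
shift [-1.491e-01  1.417e-01 -1.000e-04] turn -0.2996 at [620.1  98.1 105.2] yaw -4.77 q6 1.75 t 25.95 gap 59.87125130571447
```

move_arm:
  moves:
    - [-0.149,0.142,0,-0.3]
    - [-0.149,0.142,0,-0.3]
    - [-0.149,0.142,0,-0.3]
    - [-0.149,0.142,0,-0.3]
    - [-0.149,0.142,0,-0.3]
    - [-0.149,0.142,0,-0.3]
    - [-0.149,0.142,0,-0.3]
    - [-0.149,0.142,0,-0.3]
    - [-0.149,0.142,0,-0.3]
    - [-0.149,0.142,0,-0.3]
    - [-0.149,0.142,0,-0.3]

```text
clock: 27.05
eef_pos: [459.5, -30.9, 104.3]
eef_rot: [-3.141, 0.0, 0.217]
wrist_force: [-0.1, -0.7, -1.6]
finger_gap: 59.9
finger_force: 30.0
```

```bash
python3 -c "
from h import *
to(459.7,-30.8,29,12.4)"
```

```text
shift [ 0.0002 -0.      0.0753] turn 0.0009 at [459.5 -30.9 104.3] yaw 12.45 q6 1.21 t 27.05 gap 59.8506566241528
```

move_arm:
  moves:
    - [0,0,0.03,0.001]
    - [0,0,0.055,0.001]
    - [0,0,0.067,0.001]
    - [0,0,0.072,0.001]
    - [0,0,0.075,0.001]
    - [0,0,0.076,0.001]
    - [0,0,0.076,0.001]

```text
clock: 27.75
eef_pos: [459.8, -31.2, 29.1]
eef_rot: [3.141, -0.001, 0.216]
wrist_force: [-0.2, -0.1, -0.7]
finger_gap: 59.9
finger_force: 30.0
```

move_arm:
  moves:
    - [0,0,0.001,0]
    - [0,0,0.001,0]
    - [0,0,0.001,0]

```text
clock: 28.05
eef_pos: [459.9, -31.2, 28.6]
eef_rot: [3.141, -0.001, 0.216]
wrist_force: [-3.3, 0.5, 10.9]
finger_gap: 59.6
finger_force: 30.0
```

move_arm:
  moves:
    - [0,0,0,0]
    - [0,0,0,0]
    - [0,0,0,0]
    - [0,0,-0.02,0]
    - [0,0,-0.06,0]
    - [0.056,-0.256,-0.1,0.106]
    - [0.056,-0.256,-0.1,0.106]
    - [0.056,-0.256,-0.1,0.106]
    - [0.056,-0.256,-0.1,0.106]
    - [0.056,-0.256,-0.1,0.106]
    - [0.056,-0.256,-0.1,0.106]
    - [0.056,-0.256,-0.1,0.106]
  jaw: 0.088

```text
clock: 29.25
eef_pos: [459.0, 232.4, 127.4]
eef_rot: [-3.142, -0.0, 0.113]
wrist_force: [-0.7, -1.4, -1.1]
finger_gap: 87.8
finger_force: 0.0
```

move_arm:
  moves:
    - [0.0,0,0,0]
    - [0,0,0,0]
    - [0,0,0,0]

```text
clock: 29.55
eef_pos: [459.4, 229.7, 127.3]
eef_rot: [3.141, 0.0, 0.108]
wrist_force: [-0.6, -0.1, -0.9]
finger_gap: 88.1
finger_force: 0.0
```

Run:
```python
from h import *
for k in range(3):
    c=cam('top'); blobs(c,35,60,800)
cv2.imwrite('pics/top4.png',cv2.resize(c['frame'][180:380,200:500],None,fx=2.6,fy=2.6))
to(460.1,231,4,6.3)
```

```text
[326. 164.] z 35.2 47.0 60.0 ctr [776.   38.2] size [ 45.4 261.7] longaxis deg 90.8
[612. 279.] z 35.0 52.9 60.0 ctr [ 534.9 -576.4] size [ 52.9 147.6] longaxis deg 112.0
[364. 311.] z 36.1 44.2 51.7 ctr [460.1 -29.6] size [100.9  59.8] longaxis deg 12.3
[612. 279.] z 35.1 52.9 59.9 ctr [ 534.8 -576. ] size [ 52.9 148.4] longaxis deg 112.0
[364. 311.] z 35.5 44.4 51.8 ctr [460.1 -29.6] size [100.9  59.8] longaxis deg 12.3
[326. 164.] z 35.2 47.1 60.0 ctr [776.   38.2] size [ 45.4 261.7] longaxis deg 90.8
[612. 279.] z 35.1 53.1 59.9 ctr [ 534.9 -576.1] size [ 52.9 148. ] longaxis deg 112.0
[364. 311.] z 35.0 44.0 52.4 ctr [460.1 -29.6] size [101.   59.8] longaxis deg 12.3
shift [ 0.0008 -0.0007  0.1235] turn -0.0012 at [459.4 230.2 127.5] yaw 6.23 q6 1.86 t 29.7 gap 88.08295105462362
```

View pics/top4.png

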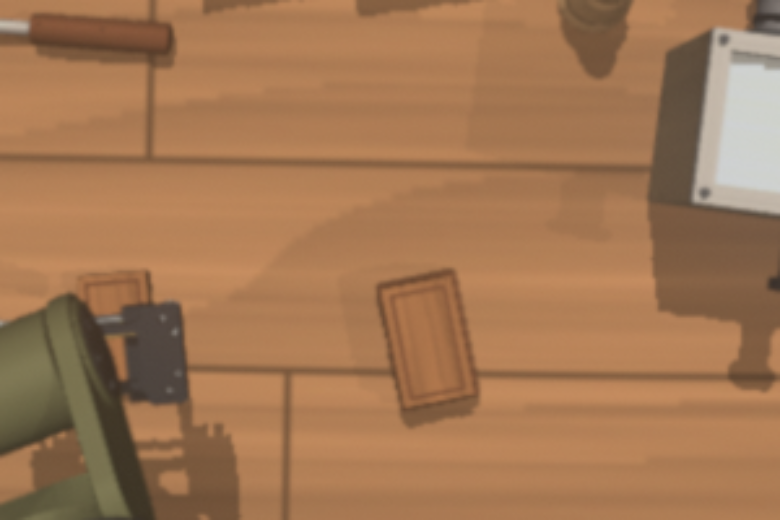

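Panel 0 sits square on the block at about (428,340) in the crop, within about 1 mm. Now panel 1.

move_arm:
  moves:
    - [0.001,0,0.045,0]
    - [0.001,0,0.08,0]
    - [0.001,0,0.11,0]
    - [0.001,0,0.123,0]
    - [0.001,0,0.123,0]
    - [0.001,0,0.123,0]
    - [0.001,0,0.123,0]

```text
clock: 30.4
eef_pos: [461.1, 231.4, 6.0]
eef_rot: [-3.141, -0.002, 0.11]
wrist_force: [-0.2, 0.3, -0.2]
finger_gap: 88.2
finger_force: 0.0
```

move_arm:
  moves:
    - [0,0,0,0]
    - [0,0,0,0]
    - [0,0,0,0]
    - [0,0,0,0]
    - [0,0,0,0]
    - [0,0,0,0]
    - [0,0,0,0]
  jaw: 0.04
  squeeze: 30

```text
clock: 31.1
eef_pos: [460.3, 231.0, 4.6]
eef_rot: [-3.142, -0.0, 0.11]
wrist_force: [-2.5, -1.1, 4.7]
finger_gap: 60.1
finger_force: 30.0
```

move_arm:
  moves:
    - [0,0,-0.03,0]
    - [0,0,-0.06,0]
    - [0,0,-0.09,0]
    - [0,0,-0.11,0]
    - [0,0,-0.11,0]
    - [0,0,-0.11,0]

```text
clock: 31.7
eef_pos: [460.0, 230.9, 113.7]
eef_rot: [3.142, 0.0, 0.11]
wrist_force: [-1.7, 0.1, -0.7]
finger_gap: 59.7
finger_force: 30.0
```

```bash
python3 -c "
from h import *
to(459.7,-31.5,115,12.4)"
```

```text
shift [-0.029   0.2608 -0.0013] turn -0.1066 at [460.  230.9 113.7] yaw 6.29 q6 1.86 t 31.7 gap 59.68106122049403
```

move_arm:
  moves:
    - [-0.029,0.261,0,-0.107]
    - [-0.029,0.261,0,-0.107]
    - [-0.029,0.261,0,-0.107]
    - [-0.029,0.261,0,-0.107]
    - [-0.029,0.261,0,-0.107]
    - [-0.029,0.261,0,-0.107]
    - [-0.029,0.261,0,-0.107]
    - [-0.029,0.261,0,-0.107]
    - [-0.029,0.261,0,-0.107]
    - [-0.029,0.261,0,-0.107]
    - [-0.029,0.261,0,-0.107]

```text
clock: 32.8
eef_pos: [460.1, -30.8, 114.4]
eef_rot: [-3.142, 0.0, 0.218]
wrist_force: [-0.1, -0.6, -1.4]
finger_gap: 59.6
finger_force: 30.0
```

```bash
python3 -c "
from h import *
to(459.7,-31.5,49,12.4)"
```

```text
shift [-0.0005  0.0007  0.0654] turn 0.0017 at [460.1 -30.8 114.4] yaw 12.5 q6 1.21 t 32.8 gap 59.57440336605612
```

move_arm:
  moves:
    - [0,0.001,0.03,0.001]
    - [0,0.001,0.05,0.001]
    - [0,0.001,0.06,0.001]
    - [0,0.001,0.064,0.001]
    - [0,0.001,0.065,0.001]
    - [0,0.001,0.066,0.001]
    - [0,0.001,0.066,0.001]

```text
clock: 33.5
eef_pos: [460.6, -32.6, 49.1]
eef_rot: [3.141, -0.001, 0.216]
wrist_force: [-0.7, -0.1, -0.2]
finger_gap: 59.7
finger_force: 30.0
```

move_arm:
  moves:
    - [-0.0005,-0.001,0,0]
    - [-0.0005,-0.001,0,0]
    - [-0.0005,-0.001,0.001,0]
    - [-0.0005,-0.001,0.001,0]
    - [-0.0005,-0.001,0.001,0]

```text
clock: 34.0
eef_pos: [459.7, -31.6, 48.6]
eef_rot: [3.141, -0.001, 0.216]
wrist_force: [-7.1, 1.8, 17.0]
finger_gap: 59.4
finger_force: 30.0
```

Release, lift, and move aside to look.

move_arm:
  moves:
    - [0,0,-0.001,0]
    - [0,0,-0.001,0]
    - [0,0,-0.001,0]
    - [0,0,-0.02,0]
    - [0,0,-0.06,0]
    - [0.05,-0.25,-0.1,0]
    - [0.05,-0.25,-0.1,0]
    - [0.05,-0.25,-0.1,0]
    - [0.05,-0.25,-0.1,0]
    - [0.05,-0.25,-0.1,0]
    - [0.05,-0.25,-0.1,0]
    - [0.05,-0.25,-0.1,0]
  jaw: 0.08

```text
clock: 35.2
eef_pos: [454.5, 224.2, 147.2]
eef_rot: [3.141, 0.0, 0.218]
wrist_force: [0.3, -0.7, 0.8]
finger_gap: 79.9
finger_force: 0.0
```

Run:
```python
from h import *
for k in range(2):
    c=cam('top'); blobs(c,55,80,800)
blobs(c,9,30,150)
P=cloud(c);print('gate z',np.median(P[215:245,495:535,2]))
f=c['frame']; s=cam('side')['frame']
cv2.imwrite('pics/end.png',cv2.resize(np.hstack([f[120:380,150:600],s[100:360,190:540]]),None,fx=1,fy=1))
```

```text
[364. 153.] z 55.0 64.9 75.5 ctr [793.2 -23. ] size [ 57.6 128.6] longaxis deg 99.8
[365. 312.] z 56.4 64.1 71.8 ctr [459.3 -30.2] size [101.   59.7] longaxis deg 12.3
[364. 153.] z 55.1 64.9 73.4 ctr [793.2 -23.1] size [ 58.  128.5] longaxis deg 99.6
[365. 312.] z 55.7 64.2 71.5 ctr [459.3 -30.2] size [101.   59.7] longaxis deg 12.3
[ 67. 174.] z 9.0 13.8 30.0 ctr [741.6 661.1] size [222.3 304.2] longaxis deg 98.5
[550. 151.] z 9.2 19.7 29.8 ctr [ 817.4 -441. ] size [101.4  12. ] longaxis deg 17.6
[215. 191.] z 10.3 22.9 30.0 ctr [715.2 318.7] size [259.2  27.8] longaxis deg 86.0
[597. 278.] z 9.1 18.6 29.9 ctr [ 554.5 -574.2] size [ 46.7 166.6] longaxis deg 128.8
[363. 302.] z 9.0 23.1 29.5 ctr [460.5 -30.7] size [107.7  68. ] longaxis deg 12.6
[589. 442.] z 9.0 26.8 30.0 ctr [ 142.6 -545.9] size [ 81.5 202. ] longaxis deg 142.8
[345. 471.] z 9.0 13.5 30.0 ctr [102.3   4.9] size [ 44.3 186.7] longaxis deg 91.0
gate z 165.84019959693433
```

View pics/end.png

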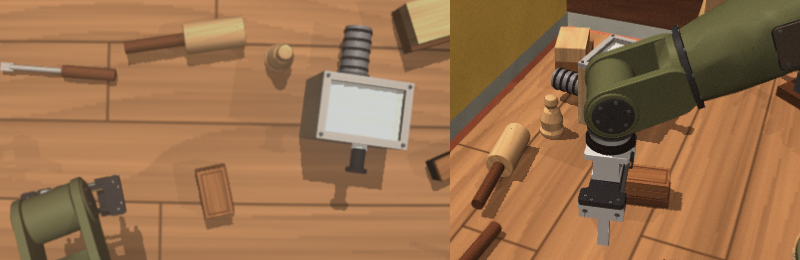

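The pile is square at (215,195), within about 1 mm of the block's centre. The gate is shut at (367,110), and the mallet, gouge and figure are where they were. I'm handing in.

```bash
python3 -c "
from h import *
print(manip.sign_off())"
```

```text
the job is handed in; nothing more can be done
None
```

Job handed in (no verdict returned): both offcuts are in the hopper with the gate pushed home after them, both panels are stacked square on the block within about 1 mm of centre, and the mallet, gouge and figure were left where they were.

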